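# Close the light-curing unit and start the cure

## Robot

A 7-joint arm with a two-finger parallel gripper is mounted at the origin on the work surface. World frame = base frame: x ahead of the robot, y to its left, z up, the work surface at z = 0. Lengths are in mm, angles in rad, forces in N, time in s.
With the tool pointing down it reaches from about 375 to 925 mm from the base axis. Payload 3.1 kg.
Tool frame: the origin (TCP) lies at the very end of the fingers, on their centre line; the grasp point (between the pads) lies ctrl.tcp_to_grasp behind it (ctrl.tcp_to_grasp is the distance from the TCP to the grasp point, in mm); z points along the fingers, y is the line along which they close (so a half turn about z gives the same grasp; the last joint's range is limited). The gripper opens to 85 mm and grips with 20 to 120 N. Pads are 22 mm wide; open, the fingers measure 114 mm over their backs; the gripper's body (76 mm by 85 mm) begins 54 mm behind the grasp point. The pads swing forward as they close: fully open they stand 13 mm farther back than shut.
Start: joints at [-1.417, 0.383, 0.044, 1.598, -0.018, 1.161, -0.05], TCP at [161.923, 629.511, 231.269] pointing down, gripper open.
Joint ranges: [-2.61, 2.61], [-0.41, 2.15], [-1.48, 1.57], [0, 2.5], [-1.57, 4.71], [0.05, 1.97], [-2.85, 2.85]. Speed limits (rad/s): [2.79, 2.79, 3.14, 3.14, 3.14, 3.14, 3.14].

## Interface

Orientations are given as a unit quaternion [w, x, y, z].
In Python, from workcell import ctrl gives the robot as it stands. Calls block until the motion is done:
- ctrl.move_to(position, orientation): joint-space move of the TCP to a pose.
- ctrl.line_to(position, rate=150, frame=None, f_stop=None): straight line of the TCP; frame=None keeps the orientation; rate is the mean speed in mm/s. With f_stop (N) it stops when the force on the tool has changed by that much, and returns True; else False.
- ctrl.move_j(angles): joint-space move.
- ctrl.command_gripper(opening, squeeze=None): finger opening in mm; squeeze is the grip in N (None keeps the last); returns when the fingers have stopped.
- ctrl.pause(seconds).
- ctrl.ik(position, orientation): joint angles nearest the present ones, or None.
- ctrl.state(): the state.
- ctrl.snapshot(name): name is "scene" or "top" or "wrist"; returns (picture, depth): 420x560x3 uint8, red, green, blue; 420x560 float32, mm along the optical axis (not along the pixel's ray), 0 where there is no reading.
- ctrl.camera_params(name): a dict with "intrinsics" (3x3 intrinsics, pixels), "R" (3x3) and "t" (3): a world point X has camera coordinates R X + t. Camera axes: x right, y down, z forward; pixel columns grow to the right and rows downward; lengths in mm; the calibration is good to about 2 mm. The wrist camera is an equidistant fisheye: a pixel r from the principal point sees the ray r / f radians off the axis. A picture is of the moment at which its call begins: read the wrist's pose just before it. camera_params takes no time and is no camera call; for the wrist camera it gives the pose at the moment of the call.
A pose or a line that the arm cannot do raises ctrl.MotionError and nothing moves.
- ctrl.sign_off(): hands the job in; it is judged then, once.
Trained networks look in the newest picture that a camera, given by its name, has taken for a name from the list of things; names that differ only in an ending like _2 or _b are one class to them, and where a whole thing is asked for, a point or a joint stands for the part that bears it (a point fixed in the world has none). Each returns a list of dicts, best first, with "p" (0 to 1); they miss things now and then, are a little off and sometimes report something else, mostly with a low value. They report only what shows in the picture. A call takes as long as a camera call.
- ctrl.boxes_of(camera, name): "location" ([column, row] in pixels, amid what is visible of it).
- ctrl.masks_of(camera, name): "mask" (420x560 bool, what is visible of it) and "location" ([column, row] in pixels, amid what is visible of it).
- ctrl.spot_point(camera, name): "location" ([column, row] in pixels: a listed point, or the origin of a listed thing).
The state is a dict: "t": time; "joint_positions": joint angles; "qd": joint speeds; "joint_efforts": joint torques, N m; "eef_pos": TCP position; "tool_rot": TCP orientation; "wrist_force": force on the tool from outside, world axes, zero at the start; "torque": the same for the moment, N m; "finger_gap": finger opening in mm; "grip_force": force on a finger pad.
Only numpy, scipy, OpenCV 4.12 (cv2) and the standard library are available. Lean on these libraries where they do the work, as an engineer would, in place of code of your own. Each camera call takes 0.05 s, during which the arm holds its last target. There are 200 camera calls.

## Task

The enamelled pendants are lying in the light-curing unit, ready to be cured: with the fingers, gently push its lid fully shut, then lightly press the green start key with the fingertips until it goes down, let it come back up, and withdraw. Leave the other three keys, the pendants and everything else on the bench undisturbed; nothing needs to be picked up, and the start key must not go down while the lid is open.

Things in the scene. Friction and masses are not known exactly. Their poses are not given: they have to be found in the camera images.
- unit: Light-curing unit: fixed white box on a grey base, 215 mm deep (its x), 220 mm wide (its y), 122 mm high without lid. Origin: centre of its underside, on the table; x points to its back, where the lid is hinged, y left, z up. Its front (-x) faces the robot, turned up to 0.35 rad. The lid closes the open chamber at the back; a key panel lies in front of it.
- key_panel (a point): Middle of the key panel's face, 77 mm in front of the unit's origin, 110 mm up. The panel is 62 mm deep and slopes down to the front by 0.21 rad (upward normal (-0.21, 0, 0.98) in the unit's frame). Its four round keys stand in one row across, 45 mm apart, each 20 mm wide and 8 mm proud; from the left as the robot sees them: grey, grey, green (start), red (stop).
- lid (a joint): Hinge of the lid: 0 fully closed, grows as it opens (0.55 to 1.05 rad at the start). White frame 10 mm thick with amber window, 145 mm from hinge to free edge, 214 mm wide. A stiff friction hinge (0.17 N m) holds it at any angle; 2 to 5 N from above pushes it down, shutting on a soft rubber seal (gives 3 mm at 20 N); it stays shut. Closed, its top face is level, 132 mm above the table.
- lid_edge (a point): Middle of the lid's free (front) edge, on its upper, outer face; moves with the lid. Closed, it lies 132 mm above the table.
- lid_hinge (a point): Middle of the lid's hinge axis, 95 mm behind the unit's origin and 127 mm up (5 mm below the closed lid's upper face); the axis runs along the unit's y.
- start_key (a joint): Green start key, second from the right (-22.5 mm in the unit's y). Joint value: 0 up, grows as the key is pressed, 0.004 m fully down; sprung, about 1.2 N to start and 3.6 N fully down; comes back up by itself. 
- start_key_top (a point): Centre of the green start key's top face; moves with the key. Up, it lies 117 mm above the table, 41 mm in front of the closed lid's edge, facing up along the panel's normal (leaning 0.21 rad to the front).
- less_key (a joint): Grey time-down key, far left of the row (+67.5 mm in the unit's y). Joint value: 0 up, grows as the key is pressed, 0.004 m fully down; sprung, about 1.2 N to start and 3.6 N fully down; comes back up by itself. To be left alone.
- more_key (a joint): Grey time-up key, second from the left (+22.5 mm). Joint value: 0 up, grows as the key is pressed, 0.004 m fully down; sprung, about 1.2 N to start and 3.6 N fully down; comes back up by itself. To be left alone.
- stop_key (a joint): Red stop key, far right (-67.5 mm). Joint value: 0 up, grows as the key is pressed, 0.004 m fully down; sprung, about 1.2 N to start and 3.6 N fully down; comes back up by itself. To be left alone.
- pendant_a: Blue. Loose freshly enamelled silver pendant, a lozenge 23 mm across the points and 6 mm thick, lying on the turntable inside the unit (turntable top 54 mm above the table). Origin at the centre of its underside. To be left alone.
- pendant_b: Red. Loose freshly enamelled silver pendant, a lozenge 23 mm across the points and 6 mm thick, lying on the turntable inside the unit (turntable top 54 mm above the table). Origin at the centre of its underside. To be left alone.
- pendant_c: Turquoise. Loose freshly enamelled silver pendant, a lozenge 23 mm across the points and 6 mm thick, lying on the turntable inside the unit (turntable top 54 mm above the table). Origin at the centre of its underside. To be left alone.
- drying_tray: Low aluminium tray 140 x 180 x 12 mm with rows of pendants in it. Origin at the centre of its underside. Loose bystander, to be left alone.
- parts_tub: Clear plastic tub 110 x 150 x 35 mm with a heap of raw pendants. Origin at the centre of its underside. Loose bystander, to be left alone.
- pliers: Pliers with black handles lying flat, 150 mm long (handles to its -x), 45 mm wide, 17 mm high. Origin under the rivet. Loose bystander, to be left alone.
- tweezers: Steel tweezers lying flat along their x axis, 132 mm long, 8 mm wide, 10 mm high. Origin under the middle. Loose bystander, to be left alone.
- brush: Fine paint brush with a green handle lying along its x axis, 165 mm long, 9 mm thick. Origin under the middle. Loose bystander, to be left alone.
- jar_blue: Small blue enamel jar with a white cap, 38 mm across, 48 mm high. Origin at the centre of its underside. Loose bystander, to be left alone.
- jar_red: Small red enamel jar with a white cap, 38 mm across, 48 mm high. Origin at the centre of its underside. Loose bystander, to be left alone.
- bead_dish: Black shallow round dish, 84 mm across, 18 mm high. Origin at the centre of its underside. Loose bystander, to be left alone.

How it is judged (in metres and radians):
On the way, in this order (a step that is already met when the one before it is completed fails the run):
1. the lid is pushed fully shut (within 0.035 rad) (value of joint lid below 0.035 rad and value of joint start_key below 0.001 m), for 0.2 s.
2. the green start key is pressed down (at least 2 of its 4 mm) with the lid shut (value of joint start_key above 0.002 m and value of joint lid below 0.035 rad), for 0.05 s.
At the end, for the whole second after the job is handed in: The lid is shut (within 0.035 rad), the start key has been pressed and is up again (within 0.8 mm), the other keys are up, the pendants in the unit lie within 8 mm and the other bench things within 15 mm of where they began (value of joint lid below 0.035 rad and value of joint start_key below 0.0008 m and value of joint each of less_key, more_key, stop_key below 0.0012 m and distance of each of pendant_a, pendant_b, pendant_c from where it was at the start of the episode below 0.008 m and distance of each of drying_tray, parts_tub, pliers, tweezers, brush, jar_blue, jar_red, bead_dish from where it was at the start of the episode below 0.015 m); the robot touches nothing.
It fails at once if the start key goes down (2 mm) while the lid is open (more than 0.06 rad) (value of joint start_key above 0.002 m and value of joint lid above 0.06 rad).
It fails at once if another key is pressed (more than 1.2 mm) (value of joint any of less_key, more_key, stop_key above 0.0012 m).
It fails at once if the lid is slammed (faster than 3 rad/s) or lifted further open (beyond 1.2 rad) (velocity of joint lid below -3 rad/s or value of joint lid above 1.2 rad).
It fails at once if the robot bears on the unit, its lid or keys with more than 35 N, or touches it with anything but the fingers (2 N) (contact force between the fingers and unit above 35 N or contact force between the arm and unit above 2 N).
It fails at once if a pendant in the unit (8 mm) or another thing on the bench (15 mm) is shoved, lifted or carried (distance of any of pendant_a, pendant_b, pendant_c from where it was at the start of the episode above 0.008 m or distance of any of drying_tray, parts_tub, pliers, tweezers, brush, jar_blue, jar_red, bead_dish from where it was at the start of the episode above 0.015 m).
It also fails if it takes over 43 s, if anything falls off the work surface, if the arm or the gripper's body presses on something with over 40 N, if the wrist force passes 120 N, or if a joint passes its speed limit or range.

## Working session

There is one attempt and no reset: what is moved stays moved. The work goes in short steps, each a Python script; the robot and the scene stay as the last script left them, time stands still between calls to the robot, and variables do not carry over. Pictures are saved under pics/ and viewed, at most 10 in all, crops included, and the job is handed in when it is done.

```bash
mkdir -p pics; cat > h.py <<'E'
import numpy as np, cv2
from workcell import ctrl
def ray(cam,px,depth=None):
    p=ctrl.camera_params(cam);K=np.array(p["intrinsics"]);R=np.array(p["R"]);t=np.array(p["t"])
    d=np.linalg.inv(K)@np.array([px[0],px[1],1.]);return -R.T@t, R.T@d
def atdepth(cam,px,dep):
    o,d=ray(cam,px);c,r=int(round(px[0])),int(round(px[1]))
    w=dep[r-1:r+2,c-1:c+2];w=w[w>0];return o+d*np.median(w) if len(w) else None
def save(n,im):cv2.imwrite("pics/"+n,im[:,:,::-1])
E
python3 - <<'E'
from h import *
ims=[]
for cam in("scene","top"):
    im,dep=ctrl.snapshot(cam);ims.append(im);np.savez(f"{cam}.npz",im=im,dep=dep)
    for n in("start_key_top","key_panel","lid_edge","lid_hinge","unit"):
        for d in ctrl.spot_point(cam,n)[:2]:
            print(cam,n,round(d["p"],2),np.round(d["location"],1),np.round(atdepth(cam,d["location"],dep),1))
    o,_=ray(cam,(280,210));print(cam,o)
    save(cam+".png",im)
print(ctrl.state(),ctrl.tcp_to_grasp)
E
```

```text
scene start_key_top 0.39 [257.4 187.8] [478.3 -82.5 104.2]
scene key_panel 0.83 [254.2 201.6] [616.5  53.7 206.5]
scene lid_edge 0.62 [240.  176.3] [ 382.8 -278.3    0.7]
scene lid_hinge 0.7 [257.6 192.5] [494.9 -64.  105. ]
scene lid_hinge 0.66 [207.1 217.6] [694.1 -52.9 132.8]
scene unit 0.6 [235.9 238.8] [673.5  40.  102.8]
scene [1151.81783769  645.36404666  853.73611884]
top start_key_top 0.48 [300.4 199.8] [512.3 -44.1 112.2]
top key_panel 0.86 [294.9 197.4] [519.2 -29.8 108.8]
top lid_edge 0.7 [304.8 158.6] [592.4 -48.  211. ]
top lid_hinge 0.58 [312.6 136.8] [675.3 -72.5 143.2]
top unit 0.9 [300.1 180.3] [580.7 -45.9  54.1]
top unit 0.37 [403.3 258.8] [ 373.  -340.9    4.1]
top [ 300.93004388   10.9227935  1085.76360912]
{'t': 0.6, 'joint_positions': array([-1.41681601,  0.38285891,  0.04393787,  1.59787881, -0.0178874 ,
        1.16119723, -0.04990823]), 'qd': array([ 5.53505489e-04, -1.13817514e-03,  1.44685184e-04,  2.12011891e-03,
       -9.11414324e-05,  2.01238496e-03,  1.40710417e-03]), 'joint_efforts': array([-8.50780143e-04, -4.33127367e+01,  1.02177355e+00, -2.49739158e+01,
        1.04497702e-02,  2.31011996e-03, -1.85924500e-05]), 'eef_pos': array([161.94213918, 629.52226852, 231.30621464]), 'tool_rot': array([2.67723443e-06, 1.25553925e-01, 9.92086796e-01, 2.51889913e-05]), 'wrist_force': array([0.37805243, 0.10753597, 0.48895997]), 'torque': array([ 0.03762408, -0.0519388 , -0.03482705]), 'grip_force': 0.0, 'finger_gap': 85.17193664114066} 18.700000000000003
```

View pics/scene.png

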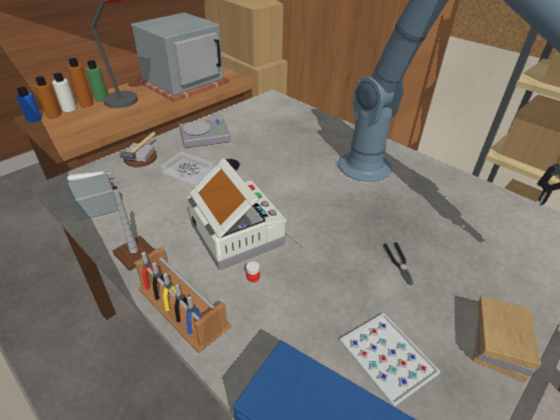

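View pics/top.png

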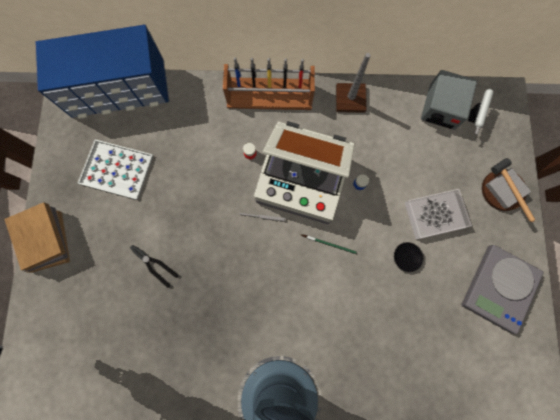

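The scene view shows the unit with its lid open at about (235,220). In the top view the keys run from grey (271,191) to red (320,206) with green at (304,201). The lid's free edge runs from about (262,153) to (349,172), and the brush and tweezers lie in front of the unit.

```bash
python3 - <<'E'
from h import *
z=np.load("top.npz");im,dep=z["im"],z["dep"]
hsv=cv2.cvtColor(im,cv2.COLOR_RGB2HSV)
sub=np.zeros(dep.shape,bool);sub[185:216,262:332]=1
def onz(px,zz):
    o,d=ray("top",px);return o+d*(zz-o[2])/d[2]
P={}
for n,h0,h1 in(("green",45,90),("red",165,190)):
    m=sub&(hsv[...,1]>110)&(hsv[...,2]>50)&(((hsv[...,0]>=h0)&(hsv[...,0]<=h1))|((n=="red")&(hsv[...,0]<8)))
    r,c=np.nonzero(m);P[n]=onz((c.mean(),r.mean()),116.5);print(n,len(c),c.mean(),r.mean(),P[n],np.median(dep[m]))
for k in("less_key","more_key","start_key","stop_key"):
    for d in ctrl.boxes_of("top",k)[:2]: print(k,round(d["p"],2),d["location"],onz(d["location"],116.5))
v=P["green"]-P["red"];print("yaw gr",np.arctan2(-v[0],v[1]),np.linalg.norm(v))
# lid plane
M=ctrl.masks_of("top","lid");print([(round(m["p"],2),m["mask"].sum()) for m in M])
m=cv2.erode(M[0]["mask"].astype(np.uint8),np.ones((5,5)))>0
m&=dep>0
r,c=np.nonzero(m);p=ctrl.camera_params("top");K=np.array(p["intrinsics"]);R=np.array(p["R"]);t=np.array(p["t"])
X=(np.c_[c,r,np.ones(len(c))]@np.linalg.inv(K).T*dep[m][:,None]-t)@R
ok=np.ones(len(X),bool)
for _ in range(6):
    ce=X[ok].mean(0);n=np.linalg.svd(X[ok]-ce,full_matrices=False)[2][2];n*=np.sign(n[2]);e=(X-ce)@n;ok=abs(e)<4
print("lid n",n,ok.sum(),"theta",np.arccos(n[2]),"yaw",np.arctan2(n[1],n[0]),"c",ce)
print("z range",np.percentile(X[ok][:,2],[1,99]))
v=cv2.resize(im[110:225,240:380],None,fx=5,fy=5,interpolation=cv2.INTER_CUBIC);save("crop.png",v)
E
```

```text
green 38 303.5 201.0 [508.39602793 -51.91624237 116.5       ] 991.9418
red 50 320.08 206.22 [495.57133995 -94.97937645 116.5       ] 989.2163
less_key 0.49 [272.7, 192.9] [528.13463501  28.63053254 116.5       ]
more_key 0.73 [251.9, 153.6] [634.52527555  86.91679128 116.5       ]
more_key 0.37 [283.9, 195.8] [521.05802546  -0.73975611 116.5       ]
stop_key 0.42 [322.9, 205.5] [ 497.64353022 -102.28743027  116.5       ]
yaw gr -0.28944760603522424 44.93223940682379
[(0.64, np.int64(2867)), (0.16, np.int64(25))]
lid n [ 0.58789804 -0.16567156  0.79178837] 2292 theta 0.6570649221562217 yaw -0.2746800498310266 c [627.72935321 -63.88614004 179.86871036]
z range [139.49868032 217.73429894]
```

View pics/crop.png

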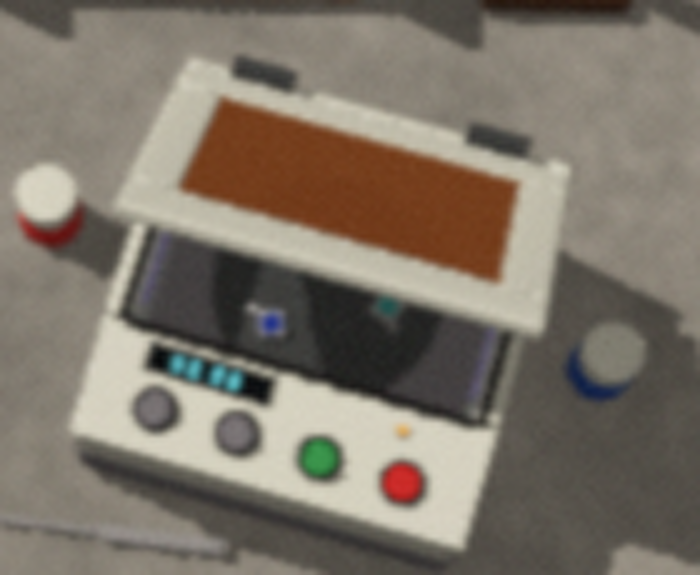

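```bash
cat >> h.py <<'E'
from scipy.spatial.transform import Rotation as Ro
yaw=-0.283;UX=np.array([np.cos(yaw),np.sin(yaw),0]);UY=np.array([-np.sin(yaw),np.cos(yaw),0]);UZ=np.array([0,0,1.])
U=np.array([590.2,-52.3,0])
def W(x,y,z):return U+x*UX+y*UY+z*UZ
def Q(zl):
    z=zl[0]*UX+zl[2]*UZ;z/=np.linalg.norm(z);q=Ro.from_matrix(np.c_[np.cross(UY,z),UY,z]).as_quat();return np.r_[q[3],q[:3]]
QD=Q((0,0,-1));N=np.array([-.2085,0,.978]);QP=Q(-N)
def key(d):return W(*(np.array([-77,-22.5,110])+N*(8+d)))
E
python3 - <<'E'
from h import *
for p,q in((W(-20,0,340),QD),(W(-25,0,130),QD),(key(60),QP),(key(-5),QP)): print(np.round(p),ctrl.ik(p,q))
print("key",key(0))
s=ctrl.state()
ctrl.command_gripper(0)
ctrl.line_to(np.array(s["eef_pos"])+[0,0,110],rate=200)
ctrl.move_to(W(-5,0,340),QD)
s=ctrl.state();print(s["t"],s["eef_pos"],s["finger_gap"],s["wrist_force"])
E
```

```text
[571. -47. 340.] [-0.81520196  0.22393308  0.96993374  1.68529795 -0.18963569  1.33242237
  1.47597481]
[566. -45. 130.] [-0.68252536  0.46094592  0.84928557  1.91597455 -0.42221539  0.95266079
  1.65430219]
[496. -48. 177.] [-0.95565959  0.01941642  0.95667768  2.19134535  0.06320821  0.7382398
  1.24464506]
[509. -52. 113.] [-0.70135003  0.2027572   0.74587164  2.20700487 -0.15032931  0.58573651
  1.42507036]
key [508.37840668 -51.93793516 117.824     ]
5.1417 [585.65572383 -49.37176344 339.79560227] -0.07112487493524655 [-0.20433273 -0.03600708 -0.11167908]
```

```bash
python3 - <<'E'
from h import *
r=118
def lp(th,dz=0):return W(95-r*np.cos(th)+5*np.sin(th),0,127+r*np.sin(th)+5*np.cos(th)+dz)
def rep(tag):
    s=ctrl.state();print(tag,round(s["t"],2),np.round(s["eef_pos"],1),np.round(s["wrist_force"],2))
ctrl.line_to(lp(.66,35),rate=120);rep("above")
print(ctrl.line_to(lp(.6,0),rate=40,f_stop=15));rep(.6)
for th in(.45,.3,.15,.04):
    h=ctrl.line_to(lp(th,0),rate=50,f_stop=15);rep(th)
    if h: print("stop");break
else:
    print(ctrl.line_to(lp(0,-8),rate=20,f_stop=10));rep("shut")
    ctrl.pause(.3);rep("p")
im,dep=ctrl.snapshot("top");save("after.png",cv2.resize(im[100:235,230:390],None,fx=4,fy=4,interpolation=cv2.INTER_CUBIC))
E
```

```text
above 6.14 [595.5 -53.9 239.2] [ 0.26  0.06 -0.51]
False
0.6 7.31 [590.8 -52.5 197.9] [ 0.25 -0.15  0.29]
0.45 7.81 [580.9 -49.5 182.4] [-0.44 -0.24  0.17]
0.3 8.31 [574.1 -47.7 166.2] [0.18 0.68 0.53]
0.15 8.81 [569.6 -46.4 149.1] [-0.74  0.12 -0.31]
0.04 9.22 [567.9 -45.9 136.2] [-0.22  0.04 -0.42]
True
shut 9.62 [568.7 -46.  132.1] [-2.56  0.2   4.97]
p 9.92 [568.7 -46.  132.2] [-1.75  0.42  4.93]
```

View pics/after.png

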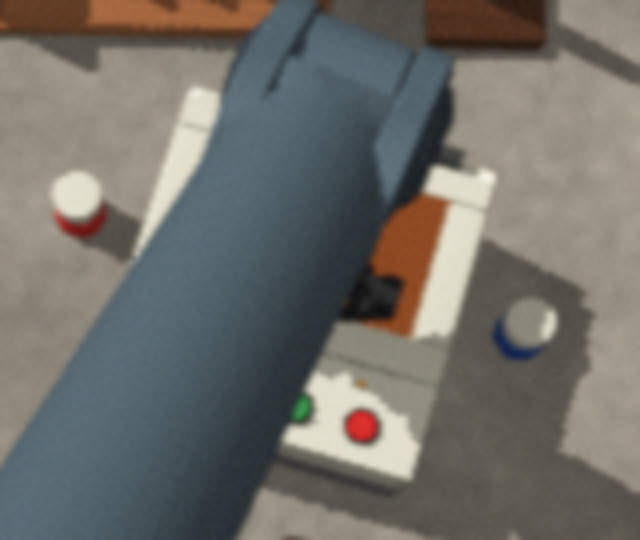

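The lid frame now lies flat on the box, with the arm above it and the green key partly visible at (300,408). I'll press a little harder, lift off and check the angle from depth.

```bash
python3 - <<'E'
from h import *
p=np.array(ctrl.state()["eef_pos"])
print(ctrl.line_to(p-[0,0,6],rate=15,f_stop=9));ctrl.pause(.3)
s=ctrl.state();print(s["eef_pos"],s["wrist_force"])
ctrl.line_to(p+[0,0,60],rate=120)
ctrl.move_to(key(70),QP)
s=ctrl.state();print(s["t"],s["eef_pos"],s["wrist_force"])
for cam in("top","scene"):
    im,dep=ctrl.snapshot(cam)
    q=ctrl.camera_params(cam);K,R,t=[np.array(q[k]) for k in("intrinsics","R","t")]
    r,c=np.nonzero(dep>0);X=(np.c_[c,r,np.ones(len(c))]@np.linalg.inv(K).T*dep[r,c][:,None]-t)@R
    L=(X-U)@np.c_[UX,UY,UZ]
    m=(abs(L[:,1])<100)&(L[:,0]>-45)&(L[:,0]<90)&(abs(L[:,2]-135)<20)
    A=np.c_[L[m,:2],np.ones(m.sum())];co=np.linalg.lstsq(A,L[m,2],rcond=None)[0]
    e=abs(A@co-L[m,2])<4;co=np.linalg.lstsq(A[e],L[m,2][e],rcond=None)[0];print(cam,e.sum(),co)
    save("ch_"+cam+".png",cv2.resize(im[100:270,150:390],None,fx=3,fy=3,interpolation=cv2.INTER_CUBIC))
E
```

```text
True
[568.72475469 -46.04491225 132.16026051] [-0.68408734  0.23960883  4.76979766]
11.6833 [493.09575281 -46.82928349 185.30130747] [0.55033711 0.15319391 1.38035504]
top 2954 [-1.98085830e-03 -5.65361575e-05  1.30712469e+02]
scene 2089 [-2.91329271e-03 -9.91783649e-04  1.30672985e+02]
```

View pics/ch_scene.png

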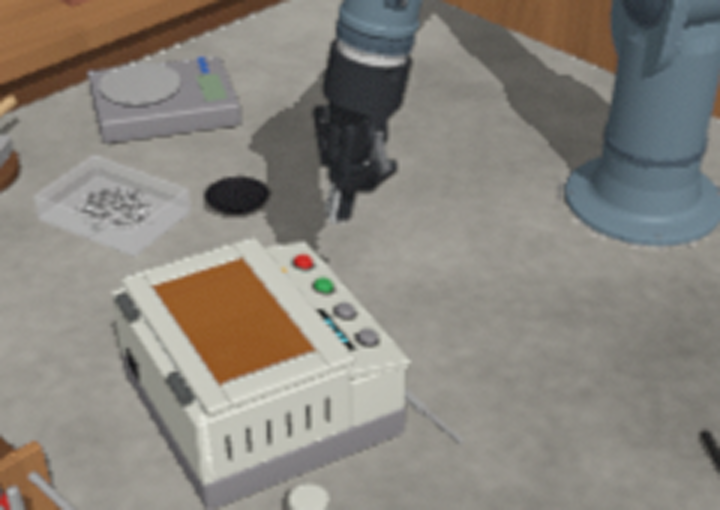

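The lid is shut: the depth slope is about 0.002 and the picture shows it flat. The green key shows at crop (323,286), which is scene pixel (257.7,195.3). I'll check the key position from this view, then press.

```bash
python3 - <<'E'
from h import *
o,d=ray("scene",(257.5,195.2));g=o+d*(117-o[2])/d[2];print("key from scene",g,key(0))
if np.linalg.norm((g-key(0))[:2])<9:
    ctrl.line_to(key(12),rate=100);ctrl.pause(.3)
    f0=np.array(ctrl.state()["wrist_force"])
    for k in np.arange(6,-9,-1.):
        h=ctrl.line_to(key(k),rate=12,f_stop=6)
        s=ctrl.state();f=(np.array(s["wrist_force"])-f0)@(N[0]*UX+N[2]*UZ)
        print(k,h,round(s["t"],2),np.round(s["eef_pos"],1),round(f,2))
        if h or f>7:break
    ctrl.pause(.2)
    s=ctrl.state();print((np.array(s["eef_pos"])-key(0))@(N[0]*UX+N[2]*UZ), (np.array(s["wrist_force"])-f0))
E
```

```text
key from scene [514.73653942 -43.32059757 117.        ] [508.37840668 -51.93793516 117.824     ]
```

The two views disagree by 10 mm, so I'll measure the key properly by colour in both before pressing.

```bash
python3 - <<'E'
from h import *
for cam,win in(("scene",(170,215,235,290)),("top",(185,216,262,332))):
    im,dep=ctrl.snapshot(cam);hsv=cv2.cvtColor(im,cv2.COLOR_RGB2HSV).astype(int)
    sub=np.zeros(dep.shape,bool);sub[win[0]:win[1],win[2]:win[3]]=1
    q=ctrl.camera_params(cam);K,R,t=[np.array(q[k]) for k in("intrinsics","R","t")]
    for n in("green","red"):
        H=hsv[...,0];m=sub&(hsv[...,1]>100)&(hsv[...,2]>50)&((H>45)&(H<85) if n=="green" else (H>168)|(H<6))
        r,c=np.nonzero(m)
        if not len(c):print(cam,n,"none");continue
        o,d=ray(cam,(c.mean(),r.mean()));zz=115.5
        yl=-22.5 if n=="green" else -67.5
        e=W(*(np.array([-77,yl,110])+N*7));pe=K@(R@e+t)
        X=(np.c_[c,r,np.ones(len(c))]@np.linalg.inv(K).T*dep[r,c][:,None]-t)@R
        print(cam,n,len(c),c.mean(),r.mean(),"ray",np.round(o+d*(zz-o[2])/d[2],1),"dep",np.round(np.median(X,0),1),"exp",np.round(e,1),"exp px",np.round(pe[:2]/pe[2],1))
    # unit lid extent from depth in unit frame at z~131
    r,c=np.nonzero(dep>0);X=(np.c_[c,r,np.ones(len(c))]@np.linalg.inv(K).T*dep[r,c][:,None]-t)@R
    L=(X-U)@np.c_[UX,UY,UZ];m=(abs(L[:,2]-131)<5)&(abs(L[:,0])<130)&(abs(L[:,1])<130)
    print(cam,"lid x,y ext",np.percentile(L[m,0],[1,99]),np.percentile(L[m,1],[1,99]))
E
```

```text
scene green 20 257.5 194.6 ray [511.4 -46.8 115.5] dep [512.4 -46.3 115.1] exp [508.6 -52.  116.8] exp px [257.  193.1]
scene red 24 250.58333333333334 186.83333333333334 ray [500.  -89.7 115.5] dep [499.4 -90.4 115.1] exp [496.  -95.2 116.8] exp px [250.3 185.2]
scene lid x,y ext [-41.81439231 113.95684401] [-98.74716319 110.90746383]
top green none
top red none
top lid x,y ext [-39.56545197 112.53782812] [-104.4585485   104.95206786]
```

The offset is about 4–6 mm, and part of that is bias from seeing the key's side. The fingertip (22 x 29 mm) covers it, so I'll shift halfway and press.

```bash
python3 - <<'E'
from h import *
S=np.array([1.5,2.5,0]);NW=N[0]*UX+N[2]*UZ
ctrl.line_to(key(12)+S,rate=100);ctrl.pause(.3)
f0=np.array(ctrl.state()["wrist_force"])
for k in np.arange(5,-9,-1.):
    h=ctrl.line_to(key(k)+S,rate=12,f_stop=6)
    s=ctrl.state();f=(np.array(s["wrist_force"])-f0)@NW
    print(k,h,round(s["t"],2),round((np.array(s["eef_pos"])-key(0)-S)@NW,2),round(f,2))
    if h or f>6:break
ctrl.pause(.2)
E
```

```text
5.0 False 13.65 4.96 -0.2
4.0 False 13.9 3.97 -1.36
3.0 False 14.15 2.97 0.09
2.0 False 14.4 1.93 -1.29
1.0 False 14.65 0.94 0.12
0.0 False 14.9 -0.06 -0.41
-1.0 False 15.15 -1.06 -0.46
-2.0 False 15.4 -1.95 1.43
-3.0 False 15.65 -2.96 2.5
-4.0 False 15.9 -3.99 2.32
-5.0 False 16.15 -4.99 2.7
-6.0 False 16.4 -5.54 11.53
```

The force rose from 1.4 N at −2 mm to a hard stop at about −5.4 mm, so the key made its full 4 mm travel. Next I withdraw.

```bash
python3 - <<'E'
from h import *
ctrl.line_to(key(70),rate=80)
p=np.array(ctrl.state()["eef_pos"])
ctrl.line_to(p+[-60,30,130],rate=200);ctrl.pause(.5)
im,dep=ctrl.snapshot("scene");s=ctrl.state();print(s["t"],s["eef_pos"],s["wrist_force"])
save("end.png",cv2.resize(im[100:270,150:390],None,fx=3,fy=3,interpolation=cv2.INTER_CUBIC))
E
```

```text
19.3583 [434.01410766 -17.6145213  315.89670351] [ 0.55133772 -0.2204393   0.29736195]
```

View pics/end.png

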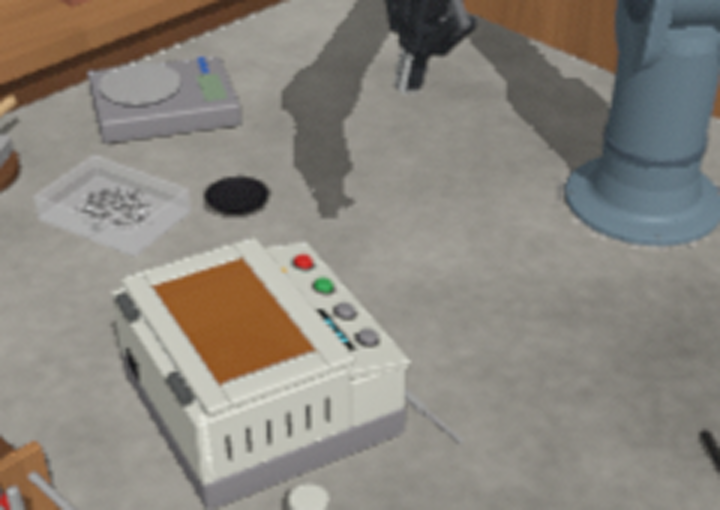

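The lid is shut, the green key at (323,286) is up again, the arm is clear and the things in view have not moved.

```bash
python3 -c "
from workcell import ctrl
print(ctrl.sign_off())"
```

```text
the job is handed in; nothing more can be done
None
```

I pushed the lid shut, pressed the green start key through its full travel, let it come back up, withdrew the arm and handed the job in at about 19 s of the 43 s allowed; the hand-in returned no verdict.

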